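# Hook the component cabinet's flap down with the hook pole

### The job

Pick up the pole with the bent hook, put its hook through the ring eye of the raised cabinet's closed flap, and with it swing the flap down until it lies fully open, about level. Then unhook the pole and lay it back down flat on the bench.

Things in the scene. Friction and masses are not known exactly. Their poses are not given: they have to be found in the camera images.
- pole_grip (a point): Centre of the hook pole's handle, half-way up. Loose, about 120 g, lies flat on a 2 mm mat, balances near here. Axes: x handle to hook, y the way the hook points, z up. Handle: pale wood bar, 120 (x) by 22 (y) by 30 (z). A steel shaft 8 thick runs on along +x at half height. A scriber with the same handle but a straight, hookless shaft lies by; the two may be swapped.
- pole_hook (a point): Middle of the pole's hook finger: 180 along x and 22 along y from pole_grip, same height and axes. 180 from pole_grip the shaft bends square into this straight level finger, 8 thick, which runs along y from 22 before this point (the shaft's axis) to 26 beyond it (free end).
- eye (a point): Centre of the dark steel ring on the flap's outer face: 34 inside, 46 outside, hole along y. Axes turn with the flap; shut: x into the cabinet, y along the hinge, z up. From here the flap's face is 31 along +x, its free edge 29 along +z, the hinge line 42 along +x and 130 along -z (145 above the bench). Fixed grey cabinet on legs, 305 high, left of the work, facing roughly world -y.
- flap (a joint): Aluminium drop-down flap, 236 wide, 158 high, hinged along its lower edge: 0 shut and upright, grows (rad) as its top swings out and down from the cabinet, 1.571 (stop) open and level, the eye then underneath. Starts at 0 to 0.1. A stiff hinge (0.28 Nm, about 2 N at the eye) keeps it where it is left.

How it is judged:
On the way, in this order (a step that is already met when the one before it is completed fails the run):
1. the pole's hook finger is through the eye while the flap is still up (distance between pole_hook and eye below 0.028 m and value of joint flap below 0.4 rad), for 0.1 s.
2. the flap is past half-way down with the hook still in the eye (distance between pole_hook and eye below 0.035 m and value of joint flap above 0.8 rad), for 0.1 s.
At the end, for the whole second after the job is handed in: The flap lies open within about 10 degrees of level (joint above 1.39), and the pole lies flat on the bench, handle centre and hook both less than 32 mm above it (value of joint flap above 1.39 rad and height (world z) of each of pole_grip, pole_hook below 0.032 m); the robot touches nothing.
It also fails if it takes over 59 s, if anything falls off the work surface, if the arm or the gripper's body presses on something with over 40 N, if the wrist force passes 120 N, or if a joint passes its speed limit or range.

### The arm

A 6-joint arm with a two-finger parallel gripper is mounted at the origin on the work surface. World frame = base frame: x ahead of the robot, y to its left, z up, the work surface at z = 0. Lengths are in m, angles in rad, forces in N, time in s.
With the tool pointing down it reaches from about 0.225 to 0.875 m from the base axis. Payload 3.4 kg.
Tool frame: the origin (TCP) lies at the very end of the fingers, on their centre line; the grasp point (between the pads) lies 19 mm behind it; z points along the fingers, y is the direction in which the jaws open and shut (so a half turn about z gives the same grasp; the last joint's range is limited). The gripper opens to 85 mm and grips with 20 to 120 N. Pads are 22 mm wide; open, the fingers measure 114 mm over their backs; the gripper's body (76 mm by 85 mm) begins 54 mm behind the grasp point. The pads swing forward as they close: fully open they stand 13 mm farther back than shut.
Start: joints at [-1.323, 0.276, 1.505, -0, 1.361, -0.121], TCP at [0.207, -0.536, 0.231] pointing down, gripper open.
Joint ranges: [-2.89, 2.89], [-0.75, 2.08], [0.22, 2.7], [-1.18, 4.32], [0.11, 2.71], [-2.7, 2.7]. Speed limits (rad/s): [2.57, 2.57, 3.14, 3.14, 3.14, 3.14].

### API

Orientations are given as [roll, pitch, yaw] about the fixed x, y, z axes, in that order (R = Rz(yaw) Ry(pitch) Rx(roll)).
In Python, from plant import sensors, read_camera, calibration, arm gives the robot as it stands.
- The arm moves only by the shell command python3 -m inch 'ROWS'. ROWS is JSON, one flat list of numbers, 5 for each row, row after row: the shift along the world's x, y, z as a fraction of full scale, then the turn about the world's z as a fraction of full scale, then the opening, from -1 (shut) to 1 (fully open). A call has 1 to 10 rows; each row shifts and turns the pose as measured when the row begins; what a row does not reach is not made up. Full scale, the value 1, is 0.3 m for a shift and 180 degrees for a turn. A row lasts 1/10 s, in which the tool goes at most 50 mm and 8.59 degrees, less where a joint would pass 70% of its speed; a pose out of reach is approached as far as the arm can. A call with a number of a shift or a turn outside -1 to 1 is refused whole. A call with a gripper value outside its range is refused whole. The fingers move at their own pace and stop on an object; the grip force is fixed at half the most. Time passes only in rows, so rows that do not move let the fingers close. It gives the time, the measured TCP pose, the force and the opening at its end, in the units of the state.
- sensors.read_state(): the state, without advancing time (a new reading comes with each control period).
- read_camera(name): name is "side" or "top"; returns the picture (384x512x3 uint8, blue, green, red); there is no depth.
- calibration(name): a dict with "intrinsics" (3x3 intrinsics, pixels), "cam_to_world" (4x4, takes a point from camera to world coordinates). Camera axes: x right, y up, looking along -z (the intrinsics and any distortion apply to the point x, -y, -z); pixel columns grow to the right and rows downward; lengths in m; the calibration is good to about 2 mm. A picture is of the moment at which its call begins. calibration takes no time and is no camera call.
- arm.finish_job(): hands the job in, once; it reports no verdict.
The state is a dict: "time_s": time; "joint_pos": joint angles; "qd": joint speeds; "joint_torque": joint torques, N m; "tcp_pos": TCP position; "tcp_rot": TCP orientation; "ft_force": force on the tool from outside, world axes, zero at the start; "torque": the same for the moment, N m; "width": finger opening in m.
Only numpy, scipy, OpenCV 4.12 (cv2) and the standard library are available. Lean on these libraries where they do the work, as an engineer would, in place of code of your own. Each camera call takes 0.05 s, during which the arm holds its last target.

## Working session

There is one attempt and no reset: what is moved stays moved. The work goes in short steps, Python scripts to look and compute and a shell command to move; the robot and the scene stay as the last step left them, time stands still between calls to the robot, and variables do not carry over. Pictures are saved under pics/ and viewed, and the job is handed in when it is done.

```bash
mkdir -p pics; ls
python3 - <<'E'
from plant import sensors, read_camera, calibration, arm
import cv2
for n in("side","top"):
    cv2.imwrite(f"pics/{n}0.png",read_camera(n)); c=calibration(n); print(n,c)
s=sensors.read_state();print(s)
E
```

```text
pics
side {'intrinsics': array([[366.50118977,   0.        , 253.57776796],
       [  0.        , 366.50118977, 186.87386005],
       [  0.        ,   0.        ,   1.        ]]), 'cam_to_world': array([[ 0.00247225, -0.84724636,  0.5311944 ,  0.94087214],
       [ 0.99998717,  0.00444294,  0.00243235,  0.0233395 ],
       [-0.00442086,  0.53118157,  0.84724648,  0.85062096],
       [ 0.        ,  0.        ,  0.        ,  1.        ]])}
top {'intrinsics': array([[490.60146309,   0.        , 254.55318487],
       [  0.        , 490.60146309, 191.46271341],
       [  0.        ,   0.        ,   1.        ]]), 'cam_to_world': array([[-0.01726953,  0.98918494, -0.1456534 ,  0.37542267],
       [-0.99978243, -0.0153797 ,  0.01409102,  0.00333846],
       [ 0.01169852,  0.14586505,  0.98923533,  1.24897066],
       [ 0.        ,  0.        ,  0.        ,  1.        ]])}
{'time_s': 0.1, 'joint_pos': array([-1.32297073e+00,  2.76556843e-01,  1.50602405e+00, -7.91723481e-06,
        1.36066089e+00, -1.20999582e-01]), 'qd': array([ 0.00029186, -0.00256719, -0.00042822,  0.0033289 , -0.00111517,
       -0.00037086]), 'joint_torque': array([ 1.13449671e-03, -4.17699373e+01, -2.46404457e+01, -1.21904045e-04,
        5.84469584e-03,  1.40974993e-05]), 'tcp_pos': array([ 0.20717706, -0.53588286,  0.2305049 ]), 'tcp_rot': array([-3.13995465e+00, -1.91372966e-04,  3.68826681e-01]), 'ft_force': array([ 0.05631325, -0.48298968, -0.06260812]), 'torque': array([ 0.02716563, -0.04396373,  0.06519404]), 'width': 0.0853086235011688}
```

View pics/side0.png

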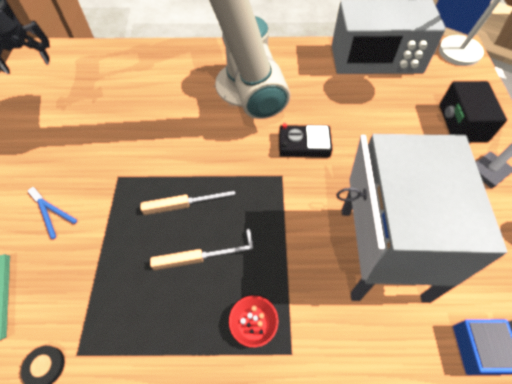

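View pics/top0.png

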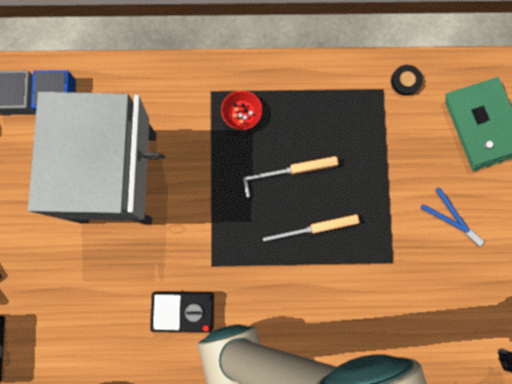

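Run:
```python
import cv2, numpy as np
s=cv2.imread("pics/side0.png");t=cv2.imread("pics/top0.png")
a=cv2.resize(s[120:310,320:440],None,fx=4,fy=3.15,interpolation=2)
a=cv2.resize(s[170:230,325:400],(600,480),interpolation=2)
b=cv2.resize(t[80:230,100:220],None,fx=4,fy=4,interpolation=2)
cv2.imwrite("pics/c1.png",a);cv2.imwrite("pics/c2.png",b)
c=np.hstack([cv2.resize(t[145:215,235:345],None,fx=6,fy=6,interpolation=2)]);cv2.imwrite("pics/c3.png",c)
```

```text
(no output)
```

View pics/c1.png

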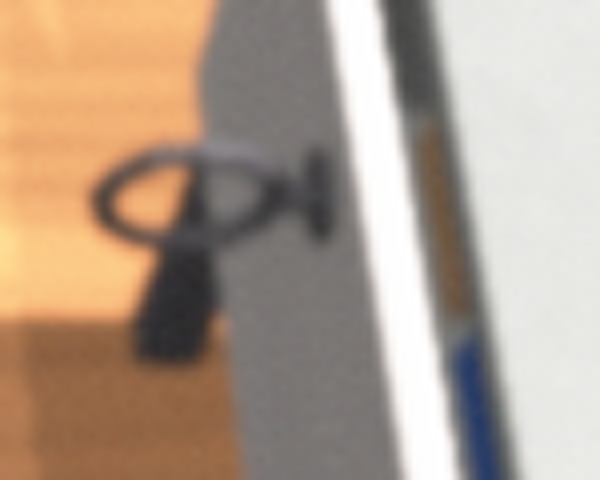

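View pics/c2.png

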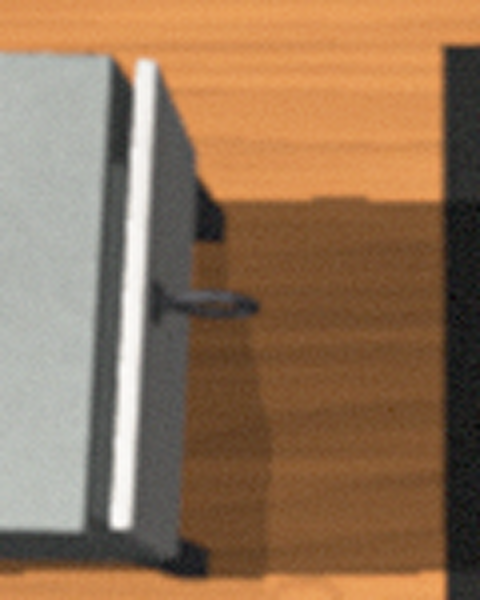

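View pics/c3.png

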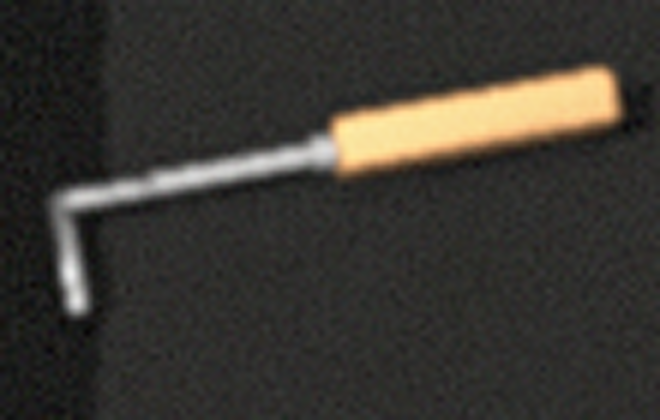

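```bash
cat > h.py <<'E'
import numpy as np, cv2
from plant import calibration
def ray(n,u,v):
    c=calibration(n);K=c["intrinsics"];T=np.array(c["cam_to_world"])
    d=np.array([(u-K[0,2])/K[0,0],-(v-K[1,2])/K[1,1],-1]);d=T[:3,:3]@d
    return T[:3,3],d/np.linalg.norm(d)
def plane(n,u,v,z):
    o,d=ray(n,u,v);return o+d*(z-o[2])/d[2]
def tri(a,b):
    o1,d1=ray("side",*a);o2,d2=ray("top",*b)
    A=np.stack([d1,-d2],1);s=np.linalg.lstsq(A,o2-o1,rcond=None)[0]
    p,q=o1+s[0]*d1,o2+s[1]*d2;return (p+q)/2,np.linalg.norm(p-q)*1e3
def proj(n,P):
    c=calibration(n);K=c["intrinsics"];T=np.array(c["cam_to_world"])
    p=T[:3,:3].T@(np.asarray(P)-T[:3,3]);p=p/-p[2]
    return K[0,0]*p[0]+K[0,2],-K[1,1]*p[1]+K[1,2]
E
cat > m.py <<'E'
from h import *
np.set_printoptions(precision=4,suppress=True)
print("eye",tri((348.4,194.2),(152.7,155.4)))
# flap free edge outer-ish (white strip) ends, z~.304
A=plane("top",100+152/4,80+60/4,.304);B=plane("top",100+130/4,80+528/4,.304);print("flap edge",A,B,np.linalg.norm(A-B),np.degrees(np.arctan2(*(A-B)[:2][::-1])))
A=plane("top",100+111/4,80+58/4,.305);B=plane("top",100+86/4,80+530/4,.305);print("cab edge",A,B,np.linalg.norm(A-B),np.degrees(np.arctan2(*(A-B)[:2][::-1])))
for n in("top","side"):
    im=cv2.imread(f"pics/{n}0.png");hsv=cv2.cvtColor(im,cv2.COLOR_BGR2HSV)
    L=[(205,85),(395,270)] if n=="top" else [(100,182),(275,320)]
    m=cv2.inRange(hsv,(8,50,140),(30,255,255));k=np.zeros_like(m);k[L[0][1]:L[1][1],L[0][0]:L[1][0]]=255;m&=k
    if n=="top": m[:,:272]=0
    cs,_=cv2.findContours(m,0,1)
    for c in cs:
        if cv2.contourArea(c)<150: continue
        r=cv2.minAreaRect(c);bx=cv2.boxPoints(r);P=np.array([plane(n,u,v,.030)[:2] for u,v in bx])
        e=np.linalg.norm(P-np.roll(P,-1,0),axis=1)
        print(n,"px",r[0],"ctr@z.03",P.mean(0),"ctr@.017",plane(n,*r[0],.017)[:2],"sides",e[:2])
        M=cv2.moments(c);print("  centroid",M['m10']/M['m00'],M['m01']/M['m00'],plane(n,M['m10']/M['m00'],M['m01']/M['m00'],.025)[:2])
for q in((62,198),(78,312),(70,255),(325,150)):
    print("hook pts top",plane("top",235+q[0]/6-.4,145+q[1]/6-.4,.017)[:2])
E
python3 m.py
```

```text
eye (array([0.5961, 0.1949, 0.274 ]), np.float64(0.7903363506325741))
flap edge [0.7131 0.2195 0.304 ] [0.4782 0.2261 0.304 ] 0.23503138901681841 -1.5895404752905904
cab edge [0.7141 0.2397 0.305 ] [0.4774 0.2469 0.305 ] 0.2367386225538113 -1.7417104100318743
top px (334.34344482421875, 223.28424072265625) ctr@z.03 [ 0.4717 -0.2116] ctr@.017 [ 0.4727 -0.2138] sides [0.1229 0.0244]
  centroid 334.2665085013839 223.30090945037563 [ 0.472  -0.2122]
top px (313.7566833496094, 164.35684204101562) ctr@z.03 [ 0.6221 -0.1655] ctr@.017 [ 0.6247 -0.1672] sides [0.1227 0.0249]
  centroid 313.60221674876846 164.35344827586206 [ 0.6231 -0.1657]
top px (332.9999694824219, 176.99996948242188) ctr@z.03 [ 0.5953 -0.2134] ctr@.017 [ 0.591  -0.2152] sides [0.4718 0.3178]
  centroid 362.1200833550404 167.4513328123643 [ 0.6132 -0.2891]
side px (176.0675811767578, 258.4053955078125) ctr@z.03 [ 0.6242 -0.1618] ctr@.017 [ 0.6194 -0.1651] sides [0.1253 0.0322]
  centroid 174.32438878950506 259.56946929039947 [ 0.6254 -0.1671]
side px (164.20135498046875, 203.64096069335938) ctr@z.03 [ 0.4758 -0.2087] ctr@.017 [ 0.4687 -0.2127] sides [0.1262 0.0382]
  centroid 163.43071786310517 204.63105175292154 [ 0.4762 -0.2121]
side px (108.0, 217.5) ctr@z.03 [ 0.5096 -0.3468] ctr@.017 [ 0.5087 -0.3514] sides [0.0428 0.2051]
  centroid 105.43050647820965 205.17962308598348 [ 0.477  -0.3619]
hook pts top [0.5929 0.0097]
hook pts top [0.5439 0.0036]
hook pts top [0.5683 0.0067]
hook pts top [ 0.612  -0.1027]
```

Top view: the hook pole is the upper one. Its handle is at (314,164), the bend at (245,178) and the finger tip at (248,197), so the finger points at the robot. The eye is at side (348,194) and top (153,155), which gives (0.596, 0.195, 0.274). That fits the 275 mm it should be.

```bash
python3 -m inch '[0.114,0.111,-0.01,0.0365,1,0.114,0.111,-0.01,0.0365,1,0.114,0.111,-0.01,0.0365,1,0.114,0.111,-0.01,0.0365,1,0.114,0.111,-0.01,0.0365,1,0.114,0.111,-0.01,0.0365,1,0.114,0.111,-0.01,0.0365,1,0.114,0.111,-0.01,0.0365,1,0.114,0.111,-0.01,0.0365,1,0.114,0.111,-0.01,0.0365,1]'
```

```text
time_s: 1.1
tcp_pos: [0.5536, -0.1936, 0.1953]
tcp_rot: [-3.137, 0.001, 1.549]
ft_force: [0.4, -1.0, 0.4]
width: 0.0855
```

```bash
python3 -m inch '[0.054,0.048,-0.09,0.0156,1,0.054,0.048,-0.09,0.0156,1,0.054,0.048,-0.09,0.0156,1,0.054,0.048,-0.09,0.0156,1,0,0,0,0,1,0,0,0,0,1]'
python3 - <<'E'
from plant import sensors, read_camera
import cv2
print(sensors.read_state()['joint_pos'])
cv2.imwrite("pics/t1.png",read_camera("top"));cv2.imwrite("pics/s1.png",read_camera("side"))
E
```

```text
time_s: 1.7
tcp_pos: [0.6243, -0.1265, 0.0812]
tcp_rot: [-3.137, -0.001, 1.765]
ft_force: [0.6, -0.1, 0.3]
width: 0.0855
[-3.08459755e-01  4.79476276e-01  1.57641232e+00 -1.27820979e-03
  1.08996760e+00 -5.02069488e-01]
```

View pics/s1.png

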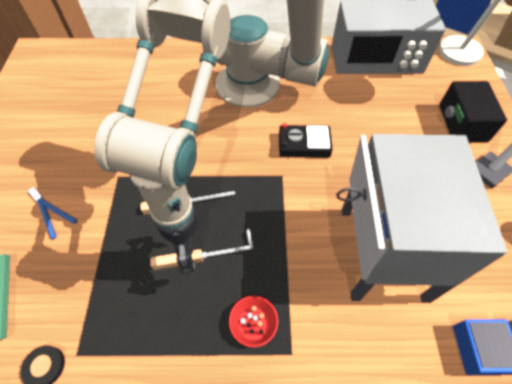

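Side view: the gripper straddles the front half of the hook pole's handle, near pixel (185,258), and is clear of the scriber. I'll descend next.

```bash
python3 -m inch '[-0.01,-0.017,-0.08,-0.003,1,-0.01,-0.016,-0.08,-0.003,1,0,0,-0.06,0,1,0,0,0,0,1,0,0,0,0,1]'
```

```text
time_s: 2.3
tcp_pos: [0.6203, -0.1433, 0.0235]
tcp_rot: [3.132, 0.008, 1.738]
ft_force: [0.0, -0.1, 0.0]
width: 0.0855
```

```bash
python3 -m inch '[-0.003,0.018,-0.03,0.001,1,0,0,-0.03,0,1,0,0,0,0,1,0,0,0,0,1]'
```

```text
time_s: 2.7
tcp_pos: [0.6215, -0.1387, 0.0084]
tcp_rot: [3.126, 0.011, 1.74]
ft_force: [0.1, -0.4, 0.2]
width: 0.0855
```

```bash
python3 -m inch '[-0.007,0,-0.014,0,1,0,0,0,0,1,0,0,0,0,-1,0,0,0,0,-1,0,0,0,0,-1,0,0,0,0,-1,0,0,0,0,-1,0,0,0,0,-1]'
```

```text
time_s: 3.5
tcp_pos: [0.62, -0.1387, 0.0048]
tcp_rot: [3.125, 0.012, 1.74]
ft_force: [0.7, 0.1, -0.9]
width: 0.0212
```

```bash
python3 -m inch '[0,0,0.05,0,-1,0,0,0.12,0,-1,0,0,0.12,-0.016,-1,0,0,0.12,-0.016,-1,0,0,0.12,-0.016,-1,0,0,0.12,-0.016,-1,0,0,0.1,0,-1,0,0,0.06,0,-1,0,0,0,0,-1,0,0,0,0,-1]'
python3 - <<'E'
from plant import sensors, read_camera
import cv2
print(sensors.read_state()['joint_pos'])
cv2.imwrite("pics/t2.png",read_camera("top"));cv2.imwrite("pics/s2.png",read_camera("side"))
E
```

```text
time_s: 4.5
tcp_pos: [0.6145, -0.1366, 0.2522]
tcp_rot: [3.133, 0.005, 1.531]
ft_force: [0.6, 0.9, -1.9]
width: 0.0209
[-0.32778764  0.34335294  1.35391671 -0.00255842  1.43430595 -0.28750481]
```

View pics/s2.png

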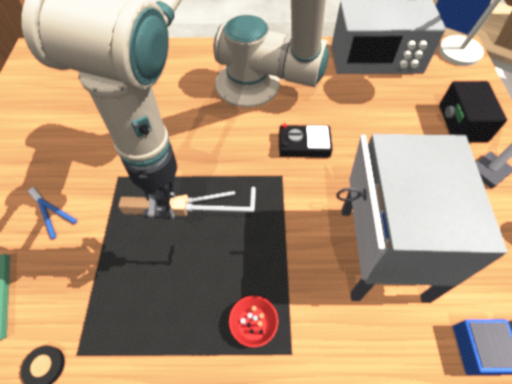

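View pics/t2.png

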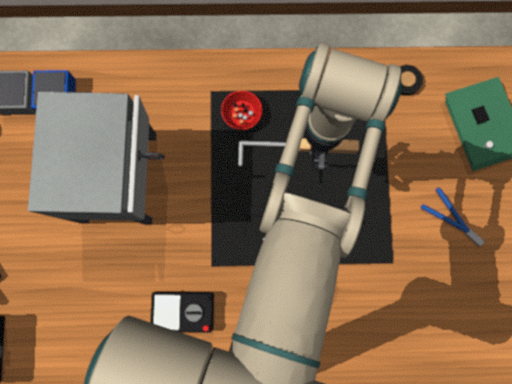

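The pole is lifted with its hook level. In the side view the bend is at (253,210), in the top view at (241,143). I'll zoom in to triangulate the hook.

Run:
```python
import cv2, numpy as np
s=cv2.imread("pics/s2.png");t=cv2.imread("pics/t2.png")
a=cv2.resize(s[175:225,170:270],None,fx=7,fy=5.6,interpolation=2)
a=cv2.resize(s[175:225,170:270],None,fx=7,fy=7,interpolation=2)[:290]
b=cv2.resize(t[130:172,225:325],None,fx=7,fy=7,interpolation=2)
cv2.imwrite("pics/c4.png",np.vstack([a,b]))
```

```text
(no output)
```

View pics/c4.png

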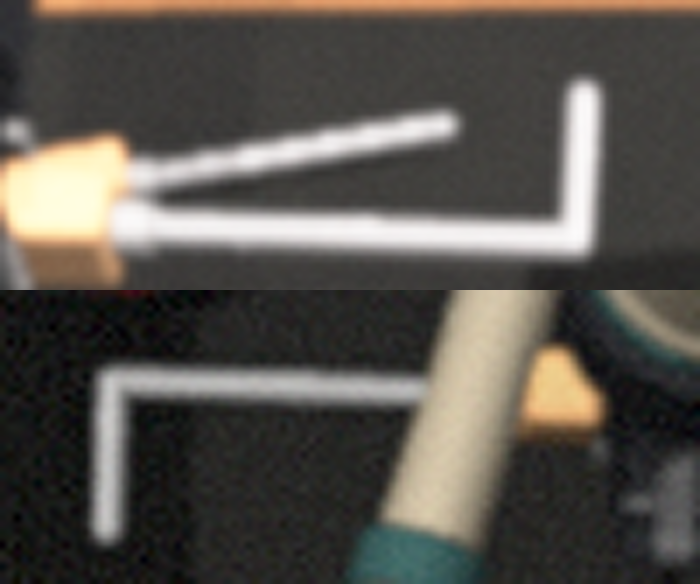

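Run:
```python
from h import *
np.set_printoptions(precision=4,suppress=True)
S=lambda x,y:(170+x/7-.43,175+y/7-.43);T=lambda x,y:(225+x/7-.43,130+(y-290)/7-.43)
b=tri(S(578,237),T(113,380));t=tri(S(584,80),T(106,545));print(b,t)
d=t[0]-b[0];print(np.linalg.norm(d),np.degrees(np.arctan2(d[1],d[0])))
print("hook",b[0]+d/np.linalg.norm(d)*.022)
# shaft start on side: solve with top line
o,dd=ray("side",*S(140,225))
for k in (.255,.26,.264,.268,.272): print(k,plane("side",*S(140,225),k), )
print(plane("top",*T(410,390),.264),plane("top",*T(113,380),.264))
```

```text
(array([0.6218, 0.0175, 0.2683]), np.float64(2.96891391552597)) (array([0.5729, 0.0196, 0.2668]), np.float64(1.8848184977841067))
0.04895053247260686 177.46571733663714
hook [0.5999 0.0184 0.2677]
0.255 [ 0.6103 -0.0973  0.255 ]
0.26 [ 0.6131 -0.0963  0.26  ]
0.264 [ 0.6153 -0.0955  0.264 ]
0.268 [ 0.6175 -0.0947  0.268 ]
0.272 [ 0.6197 -0.0939  0.272 ]
[ 0.6187 -0.0713  0.264 ] [0.6229 0.016  0.264 ]
```

```bash
python3 -m inch '[0.085,0,0.012,0,-1,0.085,0,0.012,0,-1,0,0.1,0,0,-1,0,0.12,0,0,-1,0,0.12,0,0,-1,0,0.12,0,0,-1,0,0.08,0,0,-1,0,0,0,0,-1,0,0,0,0,-1]'
python3 - <<'E'
from plant import sensors, read_camera
import cv2,numpy as np
print(sensors.read_state()['joint_pos'])
t=read_camera("top");s=read_camera("side");cv2.imwrite("pics/t3.png",t);cv2.imwrite("pics/s3.png",s)
a=cv2.resize(s[160:250,280:400],None,fx=5,fy=5,interpolation=2);cv2.imwrite("pics/c5.png",a)
a=cv2.resize(t[90:190,120:260],None,fx=5,fy=5,interpolation=2);cv2.imwrite("pics/c6.png",a)
E
```

```text
time_s: 5.5
tcp_pos: [0.66, 0.0307, 0.2383]
tcp_rot: [-3.117, 0.002, 1.528]
ft_force: [0.7, -0.3, -0.9]
width: 0.0208
[-0.05759579  0.41737686  1.27186719 -0.00207022  1.47730657 -0.01445926]
```

View pics/c5.png

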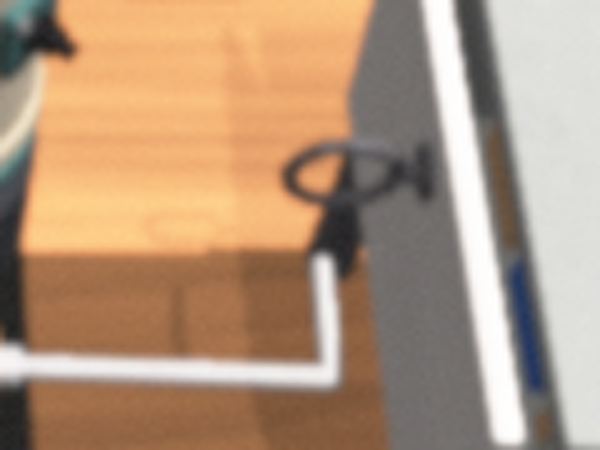

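View pics/c6.png

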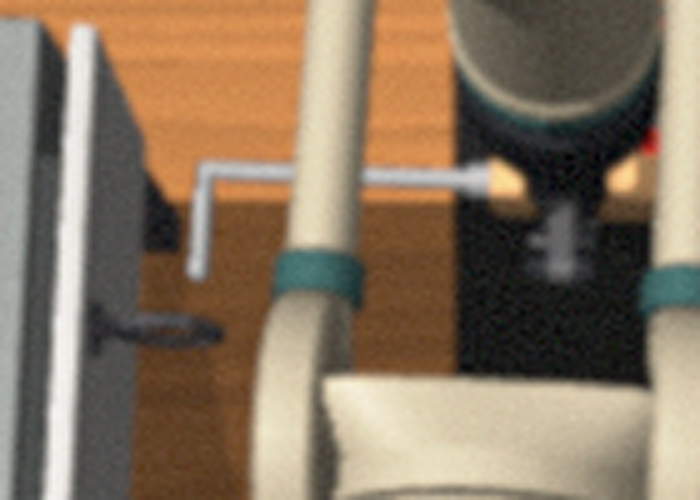

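Both views show the hook in front of the ring on the far side, with the tip short of it and too low. I'll triangulate again before inserting.

```bash
cat > k.py <<'E'
from h import *
np.set_printoptions(precision=4,suppress=True)
import sys
from plant import sensors
v=list(map(float,sys.argv[1:]))
S=lambda x,y:(280+x/5-.4,160+y/5-.4);T=lambda x,y:(120+x/5-.4,90+y/5-.4)
b=tri(S(*v[0:2]),T(*v[2:4]));t=tri(S(*v[4:6]),T(*v[6:8]));d=t[0]-b[0]
h=b[0]+d/np.linalg.norm(d)*.022
print(b,t,np.linalg.norm(d),np.degrees(np.arctan2(d[1],d[0])));print("hook",h,"hook-tcp",h-sensors.read_state()["tcp_pos"],"eye-hook",np.array([.596,.195,.274])-h)
E
python3 k.py 330 377 205 168 322 256 197 278
```

```text
(array([0.6689, 0.1835, 0.2551]), np.float64(1.5513770287397848)) (array([0.6214, 0.1862, 0.2571]), np.float64(2.190964321711444)) 0.04758086236553794 176.66543742583949
hook [0.6469 0.1847 0.256 ] hook-tcp [-0.0133  0.1548  0.0174] eye-hook [-0.0509  0.0103  0.018 ]
```

```bash
python3 -m inch '[0,0.015,0.03,0,-1,0,0.015,0.03,0,-1,0,0,0,0,-1,0,0,0,0,-1]'
```

```text
time_s: 6.0
tcp_pos: [0.6608, 0.036, 0.2585]
tcp_rot: [-3.118, 0.002, 1.522]
ft_force: [-0.1, 0.3, -0.6]
width: 0.0209
```

```bash
python3 -m inch '[-0.05,0.007,0,0,-1,-0.06,0.006,0,0,-1,-0.06,0,0,0,-1,0,0,0,0,-1]'
python3 - <<'E'
from plant import sensors, read_camera
import cv2,numpy as np
t=read_camera("top");s=read_camera("side");cv2.imwrite("pics/t4.png",t);cv2.imwrite("pics/s4.png",s)
a=cv2.resize(s[160:250,280:400],None,fx=5,fy=5,interpolation=2);cv2.imwrite("pics/c7.png",a)
a=cv2.resize(t[90:190,120:260],None,fx=5,fy=5,interpolation=2);cv2.imwrite("pics/c8.png",a)
E
```

```text
time_s: 6.4
tcp_pos: [0.609, 0.0385, 0.2589]
tcp_rot: [-3.12, 0.003, 1.52]
ft_force: [1.0, 1.0, -1.0]
width: 0.0213
```

View pics/c7.png

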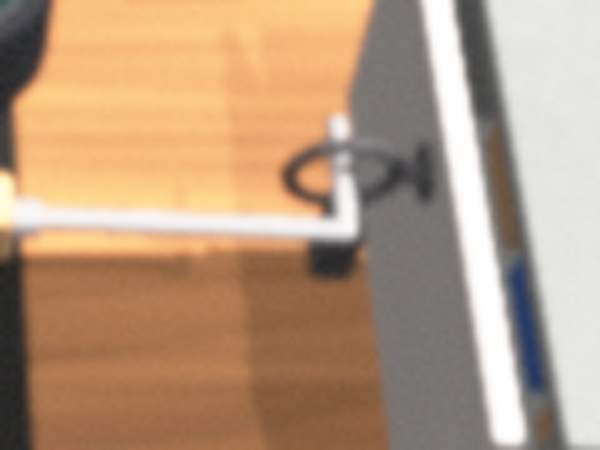

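View pics/c8.png

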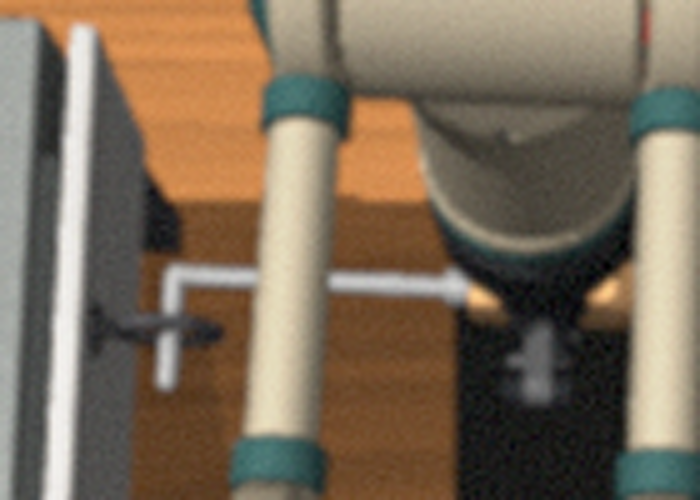

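The finger is through the ring. In the side view it crosses near (340,170) in the crop, and in the top view near (168,330). Now I'll swing the flap in parts along the hinge arc.

```bash
python3 -m inch '[0,-0.073,-0.031,0,-1,0,-0.067,-0.043,0,-1,0,-0.058,-0.054,0,-1,0,0,0,0,-1,0,0,0,0,-1]'
python3 - <<'E'
from plant import sensors, read_camera
import cv2,numpy as np
t=read_camera("top");s=read_camera("side");cv2.imwrite("pics/s5.png",np.hstack([cv2.resize(s[100:350,260:512],None,fx=1.5,fy=1.5),cv2.resize(t[50:300,20:280],None,fx=1.5,fy=1.5)]))
E
```

```text
time_s: 7.0
tcp_pos: [0.6155, -0.0193, 0.2194]
tcp_rot: [-3.126, -0.005, 1.521]
ft_force: [1.2, 1.0, -0.5]
width: 0.0213
```

View pics/s5.png

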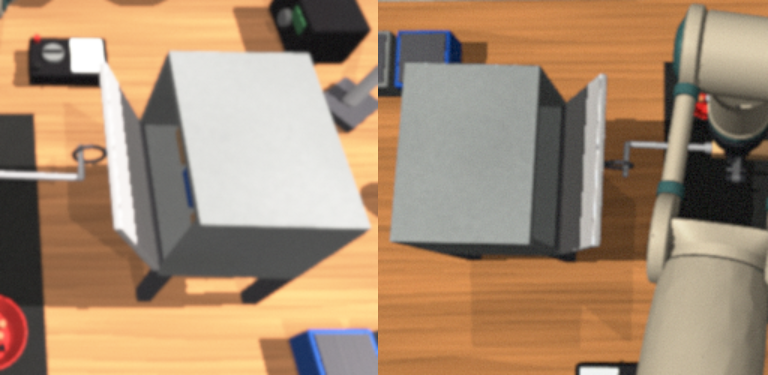

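The flap follows: in both views it is about 25° out with the hook still in the ring. x has crept by 6 mm, so I'll correct that and continue.

```bash
python3 -m inch '[-0.013,-0.048,-0.063,0,-1,-0.013,-0.036,-0.071,0,-1,-0.006,-0.023,-0.076,0,-1,0,0,0,0,-1,0,0,0,0,-1]'
```

```text
time_s: 7.6
tcp_pos: [0.6118, -0.0465, 0.1619]
tcp_rot: [-3.141, -0.009, 1.526]
ft_force: [-0.1, 0.1, -1.1]
width: 0.021
```

```bash
python3 -m inch '[-0.01,-0.025,-0.065,0,-1,-0.01,-0.005,-0.065,0,-1,-0.005,0.01,-0.05,0,-1,0,0,0,0,-1,0,0,0,0,-1]'
python3 - <<'E'
from plant import sensors, read_camera
import cv2,numpy as np
t=read_camera("top");s=read_camera("side");cv2.imwrite("pics/s6.png",np.hstack([cv2.resize(s[100:350,260:512],None,fx=1.5,fy=1.5),cv2.resize(t[50:300,20:280],None,fx=1.5,fy=1.5)]))
E
```

```text
time_s: 8.1
tcp_pos: [0.6115, -0.0487, 0.1162]
tcp_rot: [3.125, -0.01, 1.528]
ft_force: [-0.0, -0.2, -0.9]
width: 0.0213
```

View pics/s6.png

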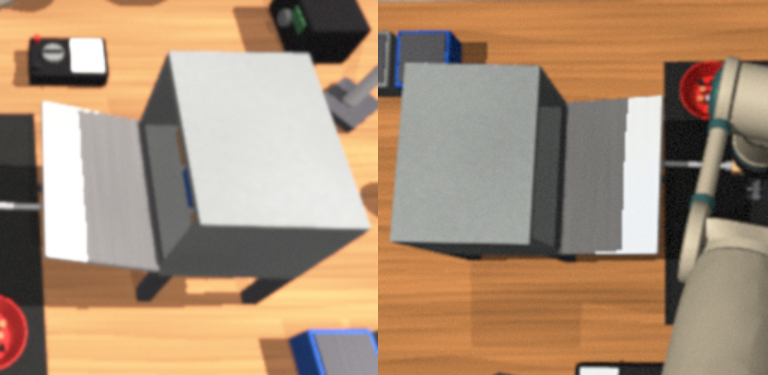

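```bash
python3 -m inch '[-0.012,0.006,-0.05,0,-1,-0.01,0.008,-0.05,0,-1,0,0.008,-0.04,0,-1,0,0,0,0,-1,0,0,0,0,-1]'
python3 - <<'E'
from plant import sensors, read_camera
import cv2,numpy as np
t=read_camera("top");s=read_camera("side");cv2.imwrite("pics/s7.png",np.hstack([cv2.resize(s[100:350,260:512],None,fx=1.5,fy=1.5),cv2.resize(t[50:300,20:280],None,fx=1.5,fy=1.5)]));cv2.imwrite("pics/s7f.png",s);cv2.imwrite("pics/t7f.png",t)
E
```

```text
time_s: 8.7
tcp_pos: [0.61, -0.0419, 0.0793]
tcp_rot: [3.112, -0.01, 1.528]
ft_force: [-0.0, -0.8, -1.6]
width: 0.0208
```

View pics/s7.png

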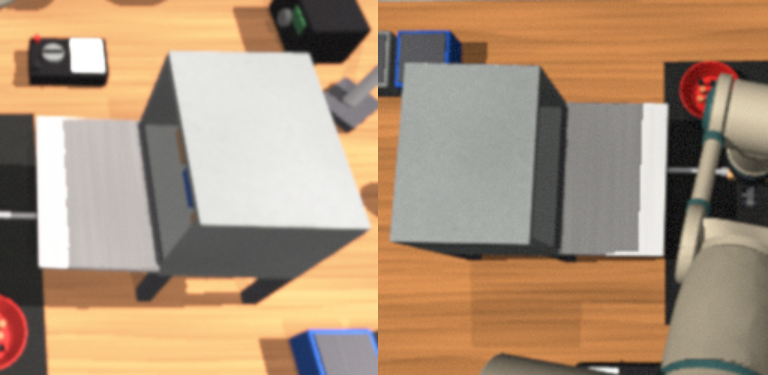

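```bash
cat > f.py <<'E'
from h import *
np.set_printoptions(precision=4,suppress=True)
import sys
v=list(map(float,sys.argv[1:]))
S=lambda x,y:(260+x/1.5,100+y/1.5);T=lambda x,y:(20+(x-378)/1.5,50+y/1.5)
print(tri(S(*v[:2]),T(*v[2:4])),tri(S(*v[4:6]),T(*v[6:8])))
E
python3 f.py 36 117 668 103 39 268 666 256; python3 f.py 41 101 661 96 47 258 658 254
```

```text
(array([0.6363, 0.0656, 0.3895]), np.float64(4.544863646975899)) (array([ 0.5241,  0.1307, -0.4316]), np.float64(7.284985895803016))
(array([0.6363, 0.0702, 0.4175]), np.float64(1.34258924869905)) (array([ 0.5228,  0.1437, -0.3641]), np.float64(8.224137606053203))
```

```bash
python3 f.py 36 117 666 256 39 268 668 103; python3 f.py 41 101 658 254 47 258 661 96
```

```text
(array([0.4733, 0.0883, 0.1428]), np.float64(6.955197759636912)) (array([0.711 , 0.0826, 0.1434]), np.float64(4.036591699053839))
(array([0.4726, 0.0948, 0.1847]), np.float64(3.148984591737309)) (array([0.7105, 0.0901, 0.1812]), np.float64(3.625997853765306))
```

The free edge's corners triangulate to z≈0.143, level with the hinge (0.145), so the flap is about open. I'll press a few mm more to be sure it's at the stop.

```bash
python3 -m inch '[0,0,-0.02,0,-1,0,0,-0.01,0,-1,0,0,0,0,-1]'
python3 - <<'E'
from plant import sensors, read_camera
import cv2,numpy as np
s=sensors.read_state();print(s['ft_force'],s['torque'])
t=read_camera("top");s=read_camera("side");cv2.imwrite("pics/s8.png",np.hstack([cv2.resize(s[100:350,260:512],None,fx=1.5,fy=1.5),cv2.resize(t[50:300,20:280],None,fx=1.5,fy=1.5)]))
E
```

```text
time_s: 9.1
tcp_pos: [0.6115, -0.0416, 0.0719]
tcp_rot: [3.108, -0.012, 1.527]
ft_force: [-1.2, 0.6, 1.7]
width: 0.0209
[-1.16197623  0.57836832  1.6830875 ] [0.52976503 0.17347936 0.11952114]
```

View pics/s8.png

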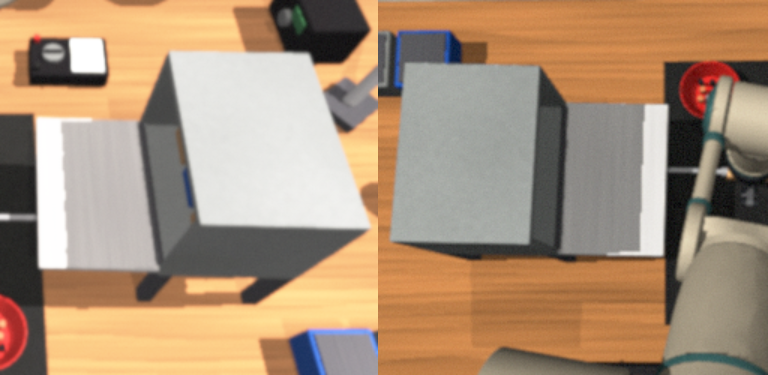

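It hardly moved, and the reaction is now upward (+1.7 N on top of the pole's weight), so it's at the stop. I'll lift about 10 mm to centre the finger in the ring, then back out along +x.

```bash
python3 -m inch '[0,0,0.02,0,-1,0,0,0.015,0,-1,0,0,0,0,-1]'; python3 -m inch '[0.05,0,0,0,-1,0.05,0,0,0,-1,0,0,0,0,-1]'
```

```text
time_s: 9.5
tcp_pos: [0.6114, -0.0426, 0.0828]
tcp_rot: [3.109, -0.009, 1.527]
ft_force: [0.3, 1.1, -0.1]
width: 0.0211
time_s: 9.8
tcp_pos: [0.6416, -0.0431, 0.0832]
tcp_rot: [3.109, -0.008, 1.528]
ft_force: [0.0, -0.5, -0.4]
width: 0.0211
```

```bash
python3 -m inch '[0.05,0,0,0,-1,0.06,0,0,0,-1,0.06,0,0,0,-1,0,0,0,0,-1]'
python3 - <<'E'
from plant import sensors, read_camera
import cv2,numpy as np
t=read_camera("top");s=read_camera("side");cv2.imwrite("pics/s9.png",np.hstack([cv2.resize(s[100:350,200:452],None,fx=1.5,fy=1.5),cv2.resize(t[50:300,20:280],None,fx=1.5,fy=1.5)]))
E
```

```text
time_s: 10.2
tcp_pos: [0.6901, -0.0433, 0.0821]
tcp_rot: [3.115, -0.007, 1.528]
ft_force: [0.2, -0.1, -1.1]
width: 0.021
```

View pics/s9.png

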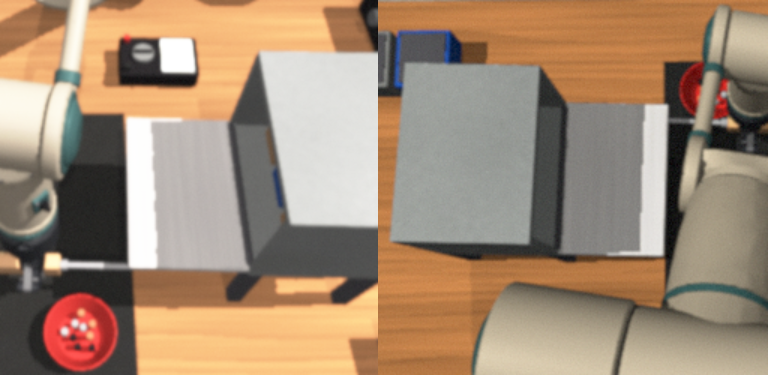

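The flap is level and the pole is now alongside, more than 50 mm out of the ring. Next I'll retreat in -y, then go back over the mat.

```bash
python3 -m inch '[0,-0.08,0.01,0,-1,0,-0.1,0,0,-1,0,-0.1,0,0,-1,0,-0.1,0,0,-1,-0.1,0,0,0,-1,-0.1,0,0,0,-1,0,0,0,0,-1]'
python3 - <<'E'
from plant import sensors, read_camera
import cv2,numpy as np
t=read_camera("top");s=read_camera("side");cv2.imwrite("pics/sA.png",s);cv2.imwrite("pics/tA.png",t)
E
```

```text
time_s: 11.0
tcp_pos: [0.6132, -0.1583, 0.0832]
tcp_rot: [3.133, -0.01, 1.53]
ft_force: [0.6, 0.8, -0.4]
width: 0.021
```

View pics/sA.png

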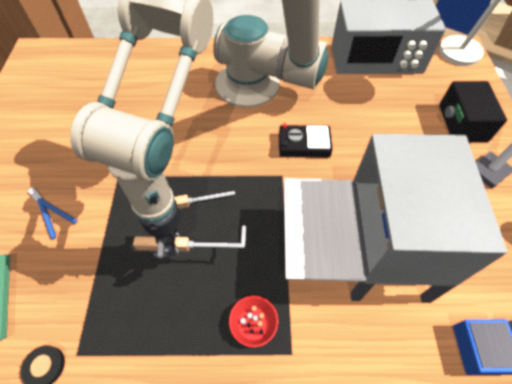

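View pics/tA.png

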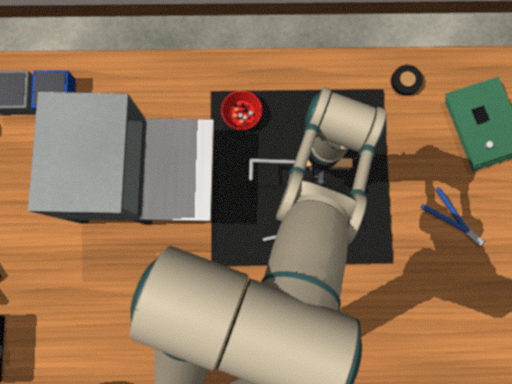

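The side view shows the flap level, the pole free over the mat with its bend at (244,245), and a clear spot below it. Now lowering.

```bash
python3 -m inch '[0,0,-0.08,0,-1,0,0,-0.08,0,-1,0,0,-0.06,0,-1,0,0,0,0,-1,0,0,0,0,-1]'
```

```text
time_s: 11.6
tcp_pos: [0.6228, -0.1582, 0.0191]
tcp_rot: [3.117, -0.006, 1.533]
ft_force: [0.4, 0.3, -0.2]
width: 0.0208
```

```bash
python3 -m inch '[0,0,-0.02,0,-1,0,0,-0.015,0,-1,0,0,0,0,-1]';python3 -m inch '[0,0,-0.008,0,-1,0,0,0,0,-1]'
```

```text
time_s: 11.9
tcp_pos: [0.6252, -0.1584, 0.0103]
tcp_rot: [3.112, -0.005, 1.534]
ft_force: [-0.1, 0.2, -1.4]
width: 0.0211
time_s: 12.1
tcp_pos: [0.6257, -0.1586, 0.0085]
tcp_rot: [3.111, -0.004, 1.534]
ft_force: [0.3, -0.1, -0.1]
width: 0.0209
```

```bash
python3 -m inch '[0,0,-0.01,0,-1,0,0,0,0,-1,0,0,0,0,-1]';python3 -c "
from plant import read_camera
import cv2
cv2.imwrite('pics/sB.png',cv2.resize(read_camera('side')[190:290,110:270],None,fx=5,fy=5))"
```

```text
time_s: 12.4
tcp_pos: [0.6263, -0.1588, 0.0067]
tcp_rot: [3.109, -0.004, 1.534]
ft_force: [0.4, -0.0, -0.7]
width: 0.0208
```

View pics/sB.png

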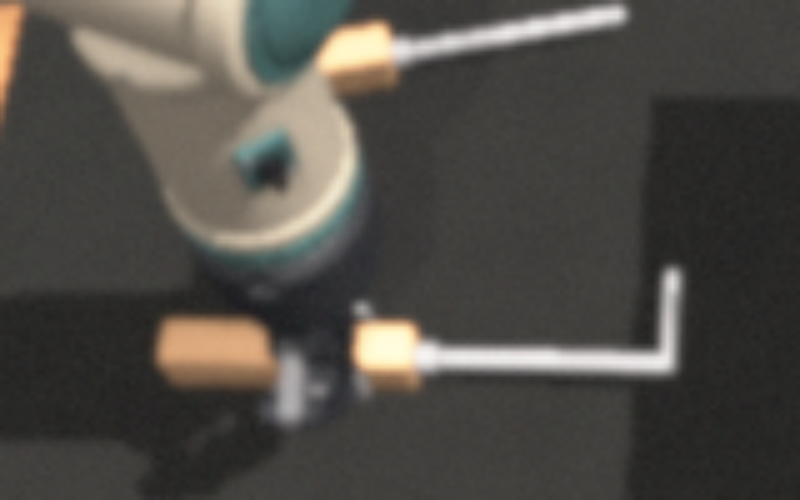

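```bash
python3 -m inch '[0,0,-0.01,0,-1,0,0,0,0,-1]'; python3 -m inch '[0,0,0,0,0.2,0,0,0,0,1,0,0,0,0,1,0,0,0,0,1,0,0,0,0,1,0,0,0,0,1]'; python3 -m inch '[0,0,0.04,0,1,0,0,0.1,0,1,0,0,0.12,0,1,0,0,0.12,0,1,-0.1,0,0.12,0,1,-0.1,-0.1,0,0,1,-0.1,-0.1,0,0,1,-0.1,-0.1,0,0,1,0,0,0,0,1]'
python3 - <<'E'
from plant import sensors, read_camera
import cv2,numpy as np
t=read_camera("top");s=read_camera("side");cv2.imwrite("pics/sC.png",s);cv2.imwrite("pics/tC.png",t)
E
```

```text
time_s: 12.65
tcp_pos: [0.6266, -0.1585, 0.0054]
tcp_rot: [3.108, -0.004, 1.534]
ft_force: [-1.0, 0.0, 0.1]
width: 0.0209
time_s: 13.25
tcp_pos: [0.6269, -0.1588, 0.0045]
tcp_rot: [3.108, -0.004, 1.533]
ft_force: [-0.9, -0.7, -0.2]
width: 0.0854
time_s: 14.15
tcp_pos: [0.5043, -0.2507, 0.1681]
tcp_rot: [3.1, 0.002, 1.538]
ft_force: [-0.5, 0.8, 0.5]
width: 0.0856
```

View pics/sC.png

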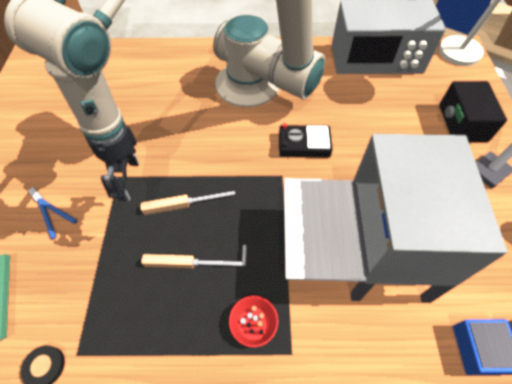

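View pics/tC.png

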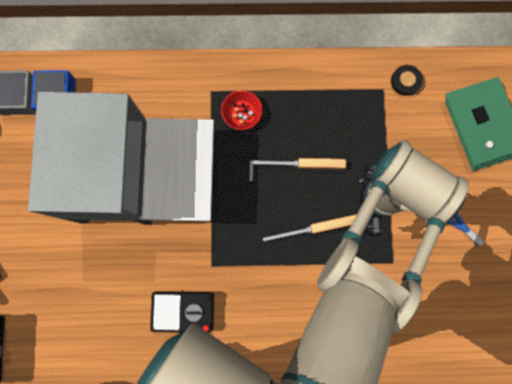

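The pole lies on the mat with its hook pointing at the robot, and the gripper is away. I'll check heights by triangulation.

Run:
```python
import cv2, numpy as np
s=cv2.imread("pics/sC.png");t=cv2.imread("pics/tC.png")
a=cv2.resize(s[235:280,135:255],None,fx=6,fy=6,interpolation=2)
b=cv2.resize(t[145:190,240:360],None,fx=6,fy=6,interpolation=2)
cv2.imwrite("pics/cD.png",np.vstack([a,b]))
a=cv2.resize(s[165:290,270:380],None,fx=3.4,fy=3.4,interpolation=2)
b=cv2.resize(t[105:230,130:240],None,fx=3.4,fy=3.4,interpolation=2)
cv2.imwrite("pics/cE.png",np.hstack([a,b]))
```

```text
(no output)
```

View pics/cD.png

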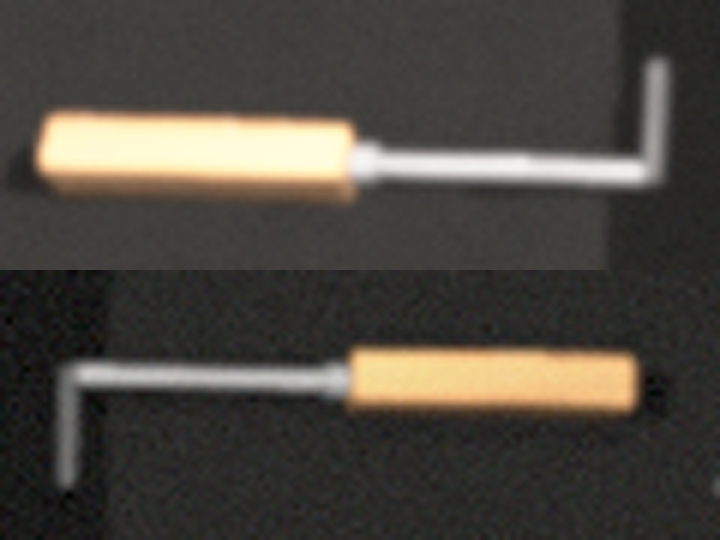

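View pics/cE.png

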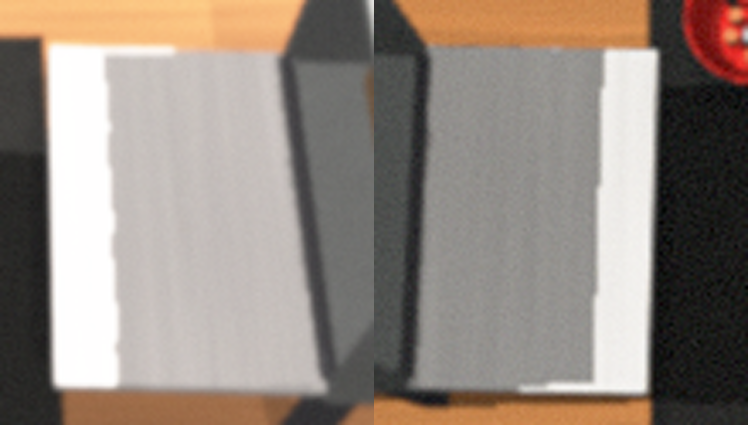

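Run:
```python
from h import *
np.set_printoptions(precision=4,suppress=True)
S=lambda x,y:(135+x/6-.4,235+y/6-.4);T=lambda x,y:(240+x/6-.4,145+(y-270)/6-.4)
for n,a,b in(("bend",(652,172),(68,375)),("tip",(657,60),(66,488)),("ferrule",(365,162),(338,380))): print(n,tri(S(*a),T(*b)))
S=lambda x,y:(270+x/3.4-.4,165+y/3.4-.4);T=lambda x,y:(130+(x-374)/3.4-.4,105+y/3.4-.4)
for n,a,b in(("edge lowx",(49,47),(647,393)),("edge highx",(54,387),(658,50)),("hinge lowx",(285,57),(412,388)),("hinge highx",(325,380),(427,50))): print(n,tri(S(*a),T(*b)))
```

```text
bend (array([ 0.6327, -0.0051,  0.0181]), np.float64(2.2153304273548273))
tip (array([ 0.5842, -0.0036,  0.016 ]), np.float64(1.9636450467698319))
ferrule (array([ 0.6284, -0.1196,  0.0189]), np.float64(3.5810574519956213))
edge lowx (array([0.4744, 0.0906, 0.1427]), np.float64(2.1999721588929915))
edge highx (array([0.7099, 0.0824, 0.1417]), np.float64(2.59014744102783))
hinge lowx (array([0.481 , 0.2489, 0.1391]), np.float64(5.845869105483452))
hinge highx (array([0.7094, 0.2378, 0.1509]), np.float64(1.5684013987501473))
```

Pole heights are 16–19 mm all along. The flap edge is at z≈0.142 against the hinge at about 0.145, which is level. Handing in.

```bash
python3 -c "
from plant import arm,sensors
print(sensors.read_state()['ft_force'],arm.finish_job())"
```

```text
the job is handed in; nothing more can be done
[1.03402166 0.79999737 0.08333785] None
```

I finished the task and handed it in at about 14 s of the 59 s allowed. I gripped the pole's handle, put the hook through the ring, and swung the flap down its arc to the stop. Then I backed the hook out sideways, laid the pole on the mat and moved the gripper clear.

- **Flap:** its free edge measured about 0.142 m high against a hinge line at 0.145 m, so it is within a few degrees of level. It had already resisted a further small push down, as it would at the stop.
- **Pole:** the hook finger, bend and front of the handle measured 16–19 mm above the bench, under the 32 mm limit.
- **Robot:** the gripper is open and away from everything. Wrist forces stayed at about 2 N or less in every reading I took.

**Not confirmed:** the flap hid the ring and hook for the last part of the swing. For the half-way step I only know that the flap kept following the hook.

**Drift:** x crept a few millimetres and the tool tilted up to about 2° during the moves. I corrected the x and height errors from readings, but the moves could not correct the tilt. The two camera views disagreed by 1–6 mm in the final checks (7 mm in one check during the swing), which doesn't change the result.

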